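# Scour the griddle plate in one stroke

## Task

Scour the cold griddle: take the spring-backed rectangular scouring block (not the round press, which stays where it is) by its handle and set it on the plate's end away from the grease trough, mid-width and long side across the plate. Press gently until its springs are about half down and draw it straight along the whole plate to the trough end, keeping them half down all the way. Then ease off and leave the block standing on the plate, flush with the trough edge.

Things in the scene. Friction and masses are not known exactly. Their poses are not given: they have to be found in the camera images.
- block_grip (a point): Scouring block, grey plastic, black handle, 0.28 kg, beside the griddle: sole 90 x 60 x 12 mm, 20 mm gap with four springs, top plate 90 x 60 (its top at 42 mm), flat-sided handle bar 90 long, 24 thick, from 42 to 98 mm above the sole's underside. Point: the handle's centre, 70 mm above the underside when unpressed. x along the handle and long side, y across (grip here), z up.
- sole (a joint): How far the block's springs are pressed, m: 0 unpressed, 0.016 fully down. The sole moves straight towards the handle. 2 N to begin, then 0.5 N per mm (6 N half way, at 0.008). With the sole on the plate it equals how far the handle is below its unpressed height.
- plate_mid (a point): Centre of the griddle's flat dark plate, on its top face, 60 mm above the table; fixed. Plate 200 (x) by 280 mm (y). y points along it to the grease trough, a 35 mm slot beyond y = +140 mm; x across, away from the robot; z up. Splash guard 18 mm high along x = +104 mm. The block, long side across, is flush with an end of the plate when its centre is at y = -110 or +110 mm.
- press_grip (a point): Bystander on the other side of the griddle: centre of the black bar handle (90 x 24 mm) of the round press, 70 mm above its underside; a steel disc 100 mm across and 14 mm thick with a thin stem. Leave alone.
Not all that is in view belongs to the job. Leave any green look-alike of the part that bears block_grip alone.

How it is judged:
By the outcome, as a careful person would: the job done as asked, in the order asked, and still so for the second after the job is handed in, with the robot touching nothing.
It also fails if it takes over 48 s, if anything falls off the work surface, if the arm or the gripper's body presses on something with over 40 N, if the wrist force passes 120 N, or if a joint passes its speed limit or range.

## Robot

A 6-joint arm with a two-finger parallel gripper is mounted at the origin on the work surface. World frame = base frame: x ahead of the robot, y to its left, z up, the work surface at z = 0. Lengths are in m, angles in degrees, forces in N, time in s.
With the tool pointing down it reaches from about 0.325 to 0.85 m from the base axis. Payload 15.5 kg.
Tool frame: the origin (TCP) lies at the very end of the fingers, on their centre line; the grasp point (between the pads) lies arm.grip_depth behind it (arm.grip_depth is the distance from the TCP to the grasp point, in m); z points along the fingers, y is the direction in which the jaws open and shut (so a half turn about z gives the same grasp; the last joint's range is limited). The gripper opens to 91 mm and grips with 3 to 60 N. Pads are 32 mm wide; open, the fingers measure 118 mm over their backs; the gripper's body (76 mm by 178 mm) begins 60 mm behind the grasp point.
Start: joints at [-69.471, 28.281, 77.091, -0, 74.628, -5.472], TCP at [0.274, -0.562, 0.18] pointing down, gripper open.
Joint ranges: [-166.48, 166.48], [-47.26, 123.95], [12.59, 153.08], [-70.14, 250.14], [6.76, 159.57], [-176.63, 176.63]. Speed limits (degrees/s): [108.29, 108.29, 147.25, 172.46, 172.46, 172.46].

## Interface

Orientations are given as a 3x3 rotation matrix whose columns are the frame's x, y, z axes.
In Python, from rig import arm gives the robot as it stands. Calls block until the motion is done:
- arm.move_to(position, orientation): joint-space move of the TCP to a pose.
- arm.move_l(position, orientation=None, feed=0.15): straight line of the TCP; orientation=None keeps the orientation; feed is the mean speed in m/s.
- arm.move_joints(angles): joint-space move.
- arm.grip(opening): finger opening in m; the grip force is fixed at half the most; returns when the fingers have stopped.
- arm.sleep(seconds).
- arm.solve_ik(position, orientation): joint angles nearest the present ones, or None.
- arm.snapshot(name): name is "scene" or "top"; returns the picture (384x512x3 uint8, red, green, blue); there is no depth.
- arm.get_calibration(name): a dict with "intrinsics" (3x3 intrinsics, pixels), "k1" (the pictures are not rectified: a ray, as slopes to the right and down, at radius r is drawn at 1 + k1 r^2 times it, then the intrinsics apply), "cam_to_world" (4x4, takes a point from camera to world coordinates). Camera axes: x right, y down, z forward; pixel columns grow to the right and rows downward; lengths in m; the calibration is good to about 2 mm. A picture is of the moment at which its call begins. get_calibration takes no time and is no camera call.
A pose or a line that the arm cannot do raises arm.Unreachable and nothing moves.
- arm.sign_off(): hands the job in, once; it reports no verdict.
Readings, each from a call of its own:
- arm.current_t(): time.
- arm.current_joint_positions(): joint angles.
- arm.current_dq(): joint speeds.
- arm.current_tau(): joint torques, N m.
- arm.current_ee_pos(): TCP position.
- arm.current_tool_rot(): TCP orientation.
- arm.current_force(): force on the tool from outside, world axes, zero at the start.
- arm.current_torque(): the same for the moment, N m.
- arm.current_width(): finger opening in m.
Only numpy, scipy, OpenCV 4.12 (cv2) and the standard library are available. Lean on these libraries where they do the work, as an engineer would, in place of code of your own. Each camera call takes 0.05 s, during which the arm holds its last target. There are 200 camera calls.

## Working session

There is one attempt and no reset: what is moved stays moved. The work goes in short steps, each a Python script; the robot and the scene stay as the last script left them, time stands still between calls to the robot, and variables do not carry over. Pictures are saved under pics/ and viewed, about 8 in all and at most 12, crops included, and the job is handed in when it is done.

```bash
mkdir -p pics; ls; python3 - <<'E'
from rig import arm
import cv2, numpy as np
for n in("scene","top"):
    im=arm.snapshot(n); cv2.imwrite(f"pics/{n}0.png",im[:,:,::-1])
    c=arm.get_calibration(n); print(n,np.round(c["intrinsics"],1).tolist(),c["k1"],np.round(c["cam_to_world"],3).tolist())
print(arm.grip_depth,arm.current_t(),arm.current_force())
E
```

```text
pics
scene [[489.0, 0.0, 261.6], [0.0, 489.0, 190.8], [0.0, 0.0, 1.0]] 0.010847064830931095 [[0.759, 0.347, -0.551, 1.249], [0.651, -0.434, 0.623, -0.908], [-0.023, -0.831, -0.555, 0.856], [0.0, 0.0, 0.0, 1.0]]
top [[364.2, 0.0, 253.1], [0.0, 364.2, 186.8], [0.0, 0.0, 1.0]] -0.06287439685459256 [[-0.024, -0.996, 0.085, 0.385], [-1.0, 0.026, 0.017, -0.001], [-0.02, -0.085, -0.996, 0.863], [0.0, 0.0, 0.0, 1.0]]
0.0188 0.1 [ 0.41196113 -0.71750076  0.43248585]
```

View pics/scene0.png

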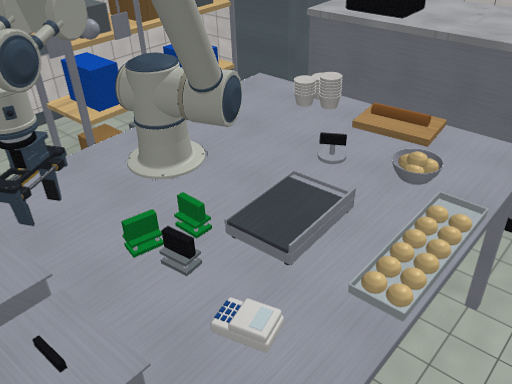

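View pics/top0.png

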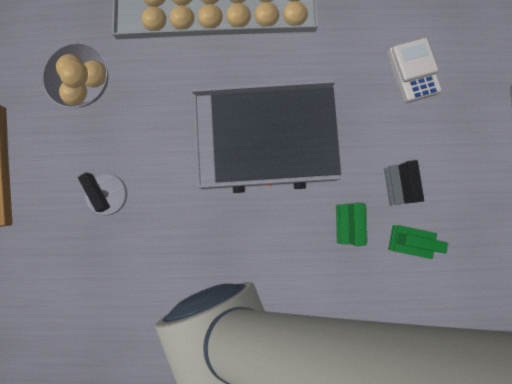

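The scene shows three block-like things in the top view: grey and black at (405,182), green at (351,224) and green at (415,242). The round press with the black bar is at (100,193). The grey one with the black handle fits the description. In the scene view it is at (181,250). The trough is the light strip at the plate's left end in the top view (col ~205). I'll confirm with an enlarged crop.

```bash
cat > h.py <<'E'
import cv2, numpy as np
from rig import arm
def ray(n,uv):
    c=arm.get_calibration(n);K=np.array(c["intrinsics"]);T=np.array(c["cam_to_world"])
    d=(np.array(uv,float)-K[:2,2])/[K[0,0],K[1,1]]; s=d.copy()
    for _ in range(20): s=d/(1+c["k1"]*(s@s))
    return T[:3,3],T[:3,:3]@np.r_[s,1]
def onz(n,uv,z):
    o,v=ray(n,uv); return o+v*(z-o[2])/v[2]
def pix(n,p):
    c=arm.get_calibration(n);K=np.array(c["intrinsics"]);T=np.array(c["cam_to_world"])
    q=T[:3,:3].T@(np.array(p)-T[:3,3]); s=q[:2]/q[2]; s=s*(1+c["k1"]*(s@s)); return s*[K[0,0],K[1,1]]+K[:2,2]
def big(im,r0,r1,c0,c1,f): return cv2.resize(im[r0:r1,c0:c1],None,fx=f,fy=f,interpolation=cv2.INTER_CUBIC)
E
python3 - <<'E'
from h import *
t=cv2.imread("pics/top0.png");s=cv2.imread("pics/scene0.png")
a=big(t,145,265,330,455,4) ; b=big(s,200,280,140,220,3.75)
a=cv2.resize(a,(500,480)); b=cv2.resize(b,(300,300)); b=cv2.copyMakeBorder(b,0,180,0,0,cv2.BORDER_CONSTANT)
cv2.imwrite("pics/crop1.png",np.hstack([a,b]))
cv2.imwrite("pics/crop2.png",big(t,75,200,185,350,4.8))
for n,im,(r0,r1,c0,c1) in(("top",t,(150,215,375,435)),("scene",s,(220,280,150,215))):
    m=np.zeros(im.shape[:2],np.uint8); m[r0:r1,c0:c1]=(im[r0:r1,c0:c1].max(2)<60)*255
    k=max(cv2.findContours(m,0,2)[0],key=cv2.contourArea)
    R=cv2.minAreaRect(k);print(n,R,cv2.contourArea(k)); print(cv2.approxPolyDP(k,2,True)[:,0].tolist())
    for p in cv2.approxPolyDP(k,2,True)[:,0]: print(p,onz(n,p,.098).round(4),onz(n,p,.042).round(4))
E
```

```text
top ((410.5946044921875, 181.56756591796875), (41.09974670410156, 19.39908218383789), 80.53767395019531) 723.5
[[399, 165], [404, 201], [423, 200], [417, 162], [409, 161]]
[399 165] [ 0.4888 -0.2989  0.098 ] [ 0.4964 -0.3207  0.042 ]
[404 201] [ 0.4121 -0.305   0.098 ] [ 0.4141 -0.3273  0.042 ]
[423 200] [ 0.4131 -0.3459  0.098 ] [ 0.4152 -0.3712  0.042 ]
[417 162] [ 0.4943 -0.3382  0.098 ] [ 0.5023 -0.3628  0.042 ]
[409 161] [ 0.4968 -0.321   0.098 ] [ 0.5051 -0.3444  0.042 ]
scene ((178.30001831054688, 241.9000244140625), (39.80200958251953, 20.124608993530273), 26.56505012512207) 632.5
[[162, 230], [166, 247], [188, 258], [194, 255], [193, 238], [169, 227]]
[162 230] [ 0.4167 -0.3494  0.098 ] [ 0.3552 -0.3081  0.042 ]
[166 247] [ 0.4755 -0.386   0.098 ] [ 0.4184 -0.3474  0.042 ]
[188 258] [ 0.5461 -0.3793  0.098 ] [ 0.4942 -0.3402  0.042 ]
[194 255] [ 0.5492 -0.3633  0.098 ] [ 0.4975 -0.323   0.042 ]
[193 238] [ 0.5009 -0.3219  0.098 ] [ 0.4457 -0.2785  0.042 ]
[169 227] [ 0.421  -0.3302  0.098 ] [ 0.3598 -0.2875  0.042 ]
```

View pics/crop1.png

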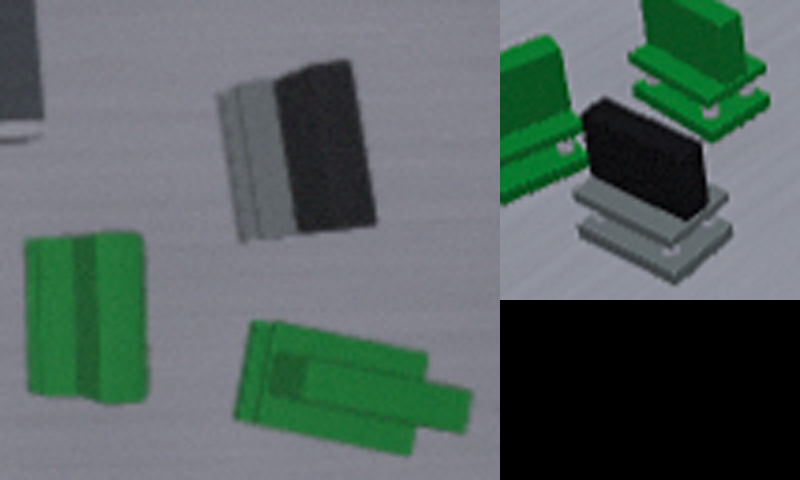

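View pics/crop2.png

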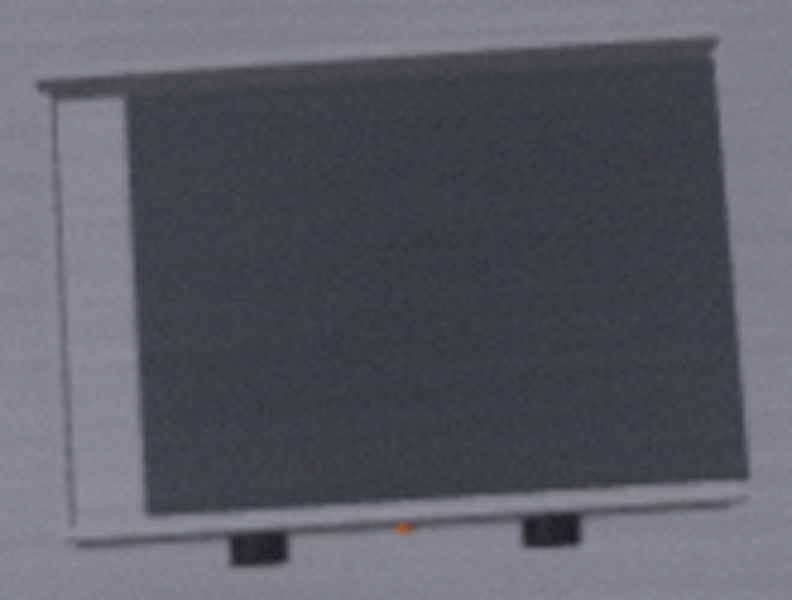

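The crop confirms the grey block: upright, with a black handle. Its handle's outer top edge runs from (417,162) to (423,200) in the top view. The two green ones are the look-alikes. Plate corners in the top view: about (211,95), (216,182), (341,175) and (333,88), with the trough on the left (+y). Next I'll measure the plate and the block.

```bash
python3 - <<'E'
from h import *
t=cv2.imread("pics/top0.png").astype(int)
g=t.max(2); print("samples",t[130,270],t[130,205],t[87,270])
m=np.zeros(g.shape,np.uint8); m[70:205,190:350]=((g[70:205,190:350]<90)&((t[:,:,0]-t[:,:,2])[70:205,190:350]>=5))*255
m=cv2.morphologyEx(m,cv2.MORPH_OPEN,np.ones((5,5))); m=cv2.morphologyEx(m,cv2.MORPH_CLOSE,np.ones((5,5)))
k=max(cv2.findContours(m,0,1)[0],key=cv2.contourArea)[:,0]
P=np.array([onz("top",p,.06)[:2] for p in k],np.float32)
R=cv2.minAreaRect(P); print(R, cv2.boxPoints(R).round(4).tolist())
for p in [(127,95),(148,515),(748,482),(713,62)]:
    q=np.array(p)/4.8+[184.6,74.6]; print(q.round(1),onz("top",q,.06).round(4))
s=cv2.imread("pics/scene0.png"); cv2.imwrite("pics/crop3.png",big(s,165,270,215,365,5))
E
```

```text
samples [61 58 55] [142 132 131] [84 78 78]
((0.5762667059898376, -0.038846492767333984), (0.20932237803936005, 0.2779780626296997), 2.1759276390075684) [[0.46639999747276306, 0.09610000252723694], [0.47699999809265137, -0.18170000612735748], [0.6861000061035156, -0.1738000065088272], [0.675599992275238, 0.10400000214576721]]
[211.1  94.4] [0.6672 0.1035 0.06  ]
[215.4 181.9] [0.4666 0.0962 0.06  ]
[340.4 175. ] [ 0.4748 -0.1814  0.06  ]
[333.1  87.5] [ 0.6753 -0.1746  0.06  ]
```

View pics/crop3.png

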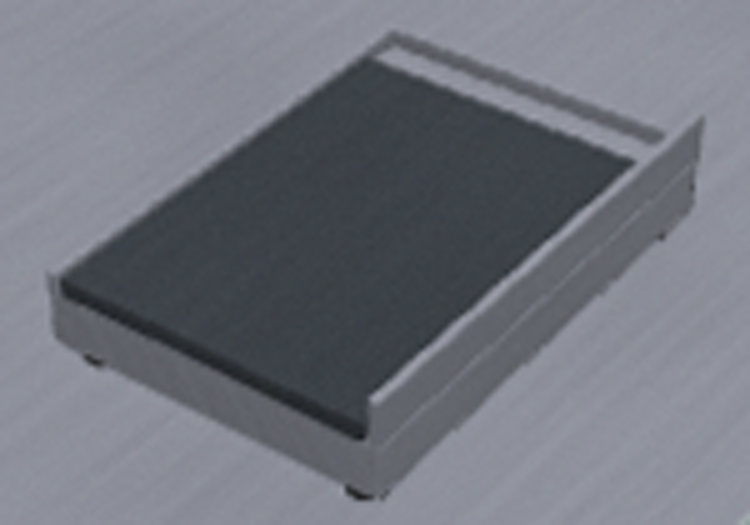

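The plate measures 201 x 278 mm (given 200 x 280). Its centre is about (0.571,-0.039), yaw about 1.9°. The block handle is at about (0.455,-0.333), yaw about 5°. Now I'll grasp it.

```bash
cat >> h.py <<'E'
def down(yaw):
    a=np.radians(yaw); y=np.array([-np.sin(a),np.cos(a),0]); z=np.array([0,0,-1.]); return np.c_[np.cross(y,z),y,z]
PC=np.array([.571,-.0391]); PY=1.9
def pl(x,y,z):
    a=np.radians(PY); return np.r_[PC+[x*np.cos(a)-y*np.sin(a),x*np.sin(a)+y*np.cos(a)],z]
def st(l): print(l,round(arm.current_t(),2),arm.current_ee_pos().round(4),arm.current_force().round(2),round(arm.current_width(),4),flush=True)
E
python3 - <<'E'
from h import *
for p in [(289,176),(342.4,197),(227.4,222)]: print(onz("scene",p,.06).round(4))
for y in(5,185,-175):
    q=arm.solve_ik([.455,-.333,.15],down(y)); print(y,None if q is None else np.round(q,1))
y=min((5,185),key=lambda y:abs(arm.solve_ik([.455,-.333,.15],down(y))[5]-arm.current_joint_positions()[5])); print(y)
R=down(y)
arm.move_to([.455,-.333,.16],R); st("above")
arm.move_l([.455,-.333,.0512],feed=.1); st("low")
arm.grip(.0); st("gripped")
arm.move_l([.455,-.333,.0612],feed=.05); arm.sleep(.3); st("lifted")
cv2.imwrite("pics/s2.png",np.vstack([big(arm.snapshot("scene")[:,:,::-1],140,290,80,240,3.5)]))
E
```

```text
[0.4717 0.0979 0.06  ]
[0.6603 0.1035 0.06  ]
[ 0.4855 -0.1879  0.06  ]
5 [ -42.3   25.2   88.1   -0.    66.7 -137.3]
185 [-42.3  25.2  88.1  -0.   66.7  42.7]
-175 [-42.3  25.2  88.1  -0.   66.7  42.7]
185
above 1.23 [ 0.4548 -0.3338  0.1601] [-0.56 -0.03 -0.26] 0.0913
low 2.47 [ 0.4553 -0.3333  0.0518] [-0.45 -0.06 -0.48] 0.0914
gripped 3.5 [ 0.455  -0.3331  0.0512] [ 0.63 -0.39  1.02] 0.0241
lifted 4.15 [ 0.4549 -0.3329  0.061 ] [ 0.16 -0.17 -2.99] 0.0236
```

View pics/s2.png

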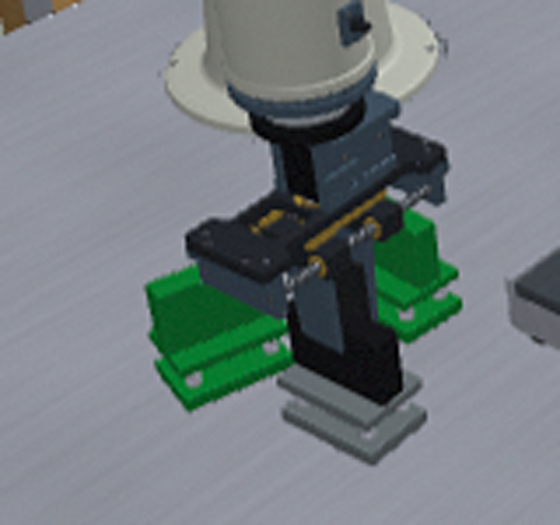

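The block is held and level, and the wrist reads its 2.75 N weight. Now I'll carry it to the far end of the plate and lower it to contact.

```bash
python3 - <<'E'
from h import *
arm.move_l([.455,-.333,.19],feed=.15); R=down(180+PY)
arm.move_to(pl(0,-110,0)*0+pl(0,-.110,.19),R); st("over")
arm.move_l(pl(0,-.110,.118),feed=.1); arm.sleep(.3); st("near")
for z in(.1135,.1122,.1112,.110,.108):
    arm.move_l(pl(0,-.110,z),feed=.03); arm.sleep(.25); st(z)
    if arm.current_force()[2]>1.5: break
a=arm.snapshot("top")[:,:,::-1]; b=arm.snapshot("scene")[:,:,::-1]; cv2.imwrite("pics/top3.png",a);cv2.imwrite("pics/scene3.png",b)
cv2.imwrite("pics/s3.png",np.hstack([cv2.resize(a[75:205,190:350],(400,325),interpolation=2),cv2.resize(b[130:270,200:372],(400,325),interpolation=2)]))
E
```

```text
over 6.09 [ 0.5743 -0.1493  0.1895] [ 0.28 -0.54 -2.78] 0.0237
near 7.26 [ 0.5749 -0.1491  0.1184] [ 0.28 -0.86 -2.63] 0.0239
0.1135 7.81 [ 0.5747 -0.149   0.1135] [ 0.36  0.42 -2.77] 0.024
0.1122 8.31 [ 0.5747 -0.149   0.1122] [-0.48  0.12 -2.15] 0.0236
0.1112 8.81 [ 0.5748 -0.1491  0.1113] [-0.11 -0.26 -0.45] 0.024
0.11 9.31 [ 0.5748 -0.1491  0.1101] [0.42 0.52 1.1 ] 0.0237
0.108 9.81 [ 0.5747 -0.1491  0.1081] [ 1.65 -1.55  1.94] 0.0236
```

View pics/s3.png

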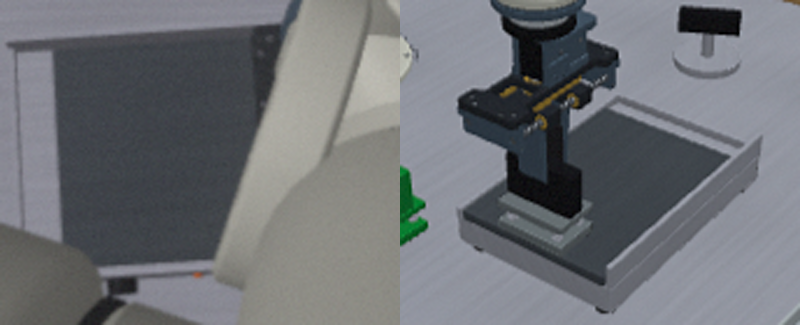

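The block is down on the plate with contact at z≈0.1115, as expected. In the scene crop the sole seems to stop a little short of the plate's end, about (503,220) against an edge line at y≈233. I'll zoom in and check against projected corners.

```bash
python3 - <<'E'
from h import *
b=cv2.imread("pics/scene3.png"); r0,c0,f=200,220,8
im=big(b,r0,r0+70,c0,c0+100,f)
def dot(p,col):
    u=pix("scene",p); q=((u-[c0,r0]+.5)*f-.5); cv2.circle(im,tuple(int(v) for v in q),4,col,1); return u
for y,col in((-.14,(0,0,255)),(-.145,(0,255,255))):
    for x in(-.1,-.05,0,.05,.1): dot(pl(x,y,.06),col)
for x in(-.045,.045):
    for y in(-.14,-.08): dot(pl(x,y,.072),(0,255,0))
cv2.imwrite("pics/s4.png",im)
E
```

```text
(no output)
```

View pics/s4.png

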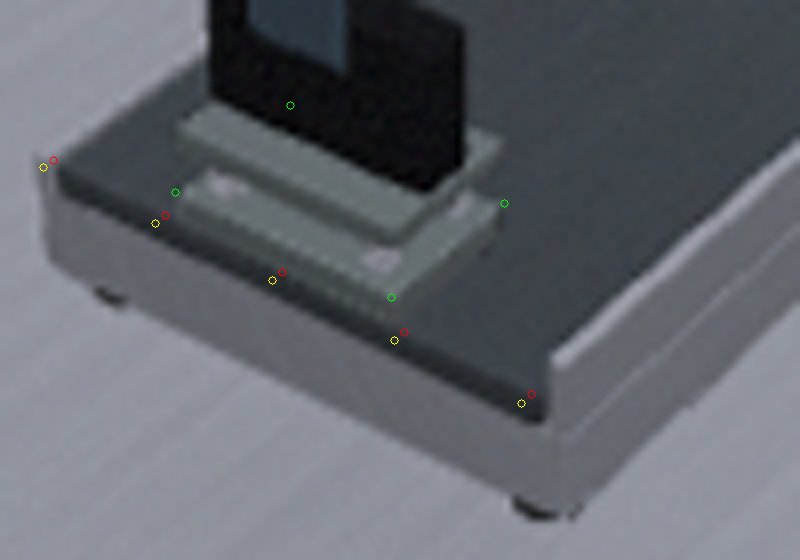

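The sole matches its projected corners to about 1 px (2 mm). The plate's end edge appears 2–3 mm farther out than my estimate, so I'll shift 1.5 mm outward, then press to 8 mm and draw.

```bash
python3 - <<'E'
from h import *
arm.move_l(pl(0,-.110,.1135),feed=.03); arm.move_l(pl(0,-.1115,.1135),feed=.03)
arm.move_l(pl(0,-.1115,.1032),feed=.02); arm.sleep(.4); st("pressed")
for y in(-.06,0,.06,.109):
    arm.move_l(pl(0,y,.1032),feed=.05); st(y)
arm.sleep(.3); st("end")
a=arm.snapshot("top")[:,:,::-1]; b=arm.snapshot("scene")[:,:,::-1].copy(); cv2.imwrite("pics/top5.png",a);cv2.imwrite("pics/scene5.png",b)
r0,c0,f=140,270,7
im=big(b,r0,r0+80,c0,c0+100,f)
for x in(-.1,-.05,0,.05,.1):
    q=(pix("scene",pl(x,.14,.06))-[c0,r0]+.5)*f-.5; cv2.circle(im,tuple(int(v) for v in q),4,(0,0,255),1)
for x in(-.045,.045):
  for y in(.079,.139):
    q=(pix("scene",pl(x,y,.072))-[c0,r0]+.5)*f-.5; cv2.circle(im,tuple(int(v) for v in q),4,(0,255,0),1)
cv2.imwrite("pics/s5.png",im)
E
```

```text
pressed 11.56 [ 0.5749 -0.1506  0.1033] [ 0.09 -2.52  4.64] 0.0236
-0.06 12.74 [ 0.573  -0.0991  0.1032] [ 1.04 -2.81  4.99] 0.0236
0 14.09 [ 0.571  -0.0392  0.1031] [-0.63 -3.96  5.17] 0.024
0.06 15.44 [0.569  0.0208 0.1032] [-0.47 -3.15  5.65] 0.0238
0.109 16.57 [0.5674 0.0698 0.1032] [-1.07 -2.57  4.92] 0.0237
end 16.88 [0.5673 0.0698 0.1032] [ 0.91 -1.86  5.  ] 0.0238
```

View pics/s5.png

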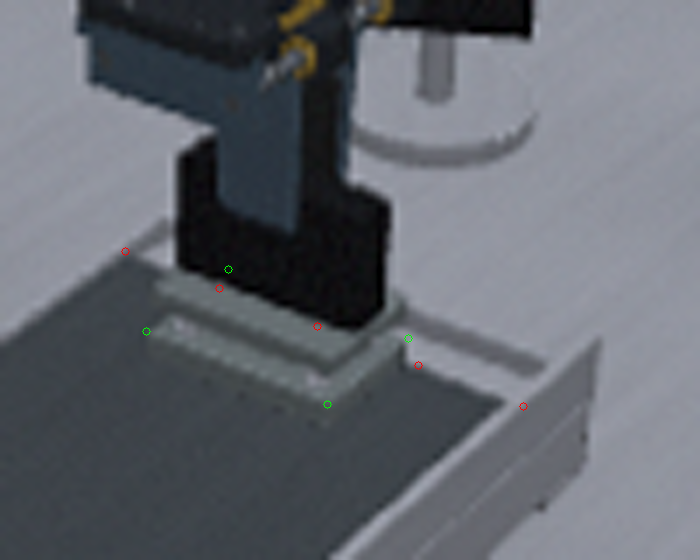

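The block is at the trough end, with the springs held at 8 mm by height throughout. Near (410,360) in the crop the sole's corner meets the plate's trough edge, which sits slightly nearer than my red estimate. I'll zoom in on it.

```bash
python3 - <<'E'
from h import *
a=cv2.imread("pics/top5.png");b=cv2.imread("pics/scene5.png")
x=big(b,175,205,312,347,14); y=cv2.resize(a[80:200,190:290],(300,360),interpolation=2)
y=cv2.copyMakeBorder(y,0,x.shape[0]-360,0,0,0); im=np.clip(np.hstack([x,y])*1.5,0,255).astype(np.uint8); cv2.imwrite("pics/s6.png",im)
E
```

```text
(no output)
```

View pics/s6.png

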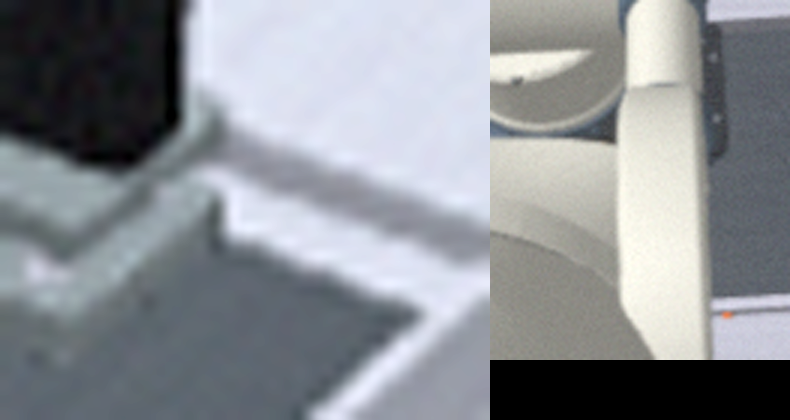

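The sole's far bottom corner is on the plate edge at (215,235) to within about 2 mm, so it is flush. Now I'll ease off, release, retreat and check.

```bash
python3 - <<'E'
from h import *
arm.move_l(pl(0,.109,.1112),feed=.02); arm.sleep(.3); st("eased")
arm.grip(.07); st("open")
arm.move_l(pl(0,.109,.22),feed=.1)
arm.move_to([.35,-.40,.25],down(185)); arm.sleep(.2); st("away")
a=arm.snapshot("top")[:,:,::-1]; b=arm.snapshot("scene")[:,:,::-1]; cv2.imwrite("pics/top7.png",a);cv2.imwrite("pics/scene7.png",b)
im=a[75:200,185:310].copy(); f=4.0; im=cv2.resize(im,None,fx=f,fy=f,interpolation=2)
for y in(.079,.139):
  for x in(-.045,.045):
    q=(pix("top",pl(x,y,.06))-[185,75]+.5)*f-.5; cv2.circle(im,tuple(int(v) for v in q),4,(0,255,0),1)
x=cv2.resize(b[140:240,270:330+30],(450,500),interpolation=2)[:,:290]
cv2.imwrite("pics/s7.png",np.hstack([im,x]))
E
```

```text
eased 17.82 [0.5672 0.0699 0.1111] [-0.35  0.73  0.44] 0.0239
open 18.66 [0.5674 0.0698 0.1112] [-0.03  0.11  0.49] 0.07
away 21.98 [ 0.3505 -0.3996  0.25  ] [0.11 0.54 0.07] 0.0703
```

View pics/s7.png

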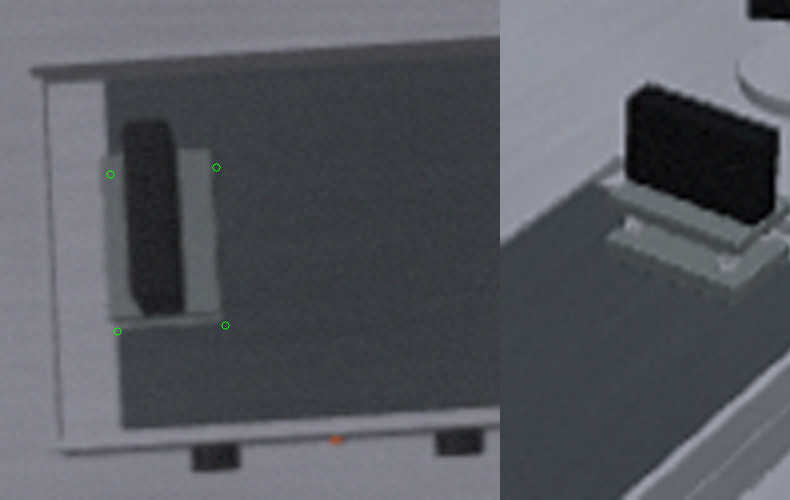

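The block stands upright on the plate near the trough edge. I'll do a numeric check from the top view, with its top plate at z=0.102 against the trough edge at z=0.06.

```bash
python3 - <<'E'
from h import *
w=lambda q,z:onz("top",(np.array(q)+.5)/4-.5+[185,75],z)[:2]
a=np.radians(PY); inv=lambda p:np.array([[np.cos(a),np.sin(a)],[-np.sin(a),np.cos(a)]])@(p-PC)
C=[inv(w(q,.102)) for q in((105,157),(111,317),(220,317),(210,150))]; print(np.round(C,4),np.mean(C,0).round(4))
for q in((107,82),(122,428)): print("edge",inv(w(q,.06)).round(4))
E
```

```text
[[ 0.0428  0.1366]
 [-0.0443  0.1373]
 [-0.0478  0.0796]
 [ 0.043   0.0801]] [-0.0016  0.1084]
edge [0.0991 0.1386]
edge [-0.0992  0.1393]
```

The block's face is at 0.1384 and the trough edge is at 0.139, so it is flush to within about 1 mm. It is 1.6 mm off mid-width and square. Handing in.

```bash
python3 -c "
from rig import arm
print(arm.current_t()); arm.sign_off()"
```

```text
22.075
the job is handed in; nothing more can be done
```

The scouring job is done and handed in at 22.1 s of the 48 s allowed. I took the grey block by its handle and set it on the plate's end away from the trough. I then pressed it, drew it the full length in one straight pass, eased off and let go. The press and the green look-alikes were left alone.

- **Springs during the draw:** the handle height stayed within 0.1 mm of 8 mm down at each of the points I read along the draw. The wrist read 4.6 to 5.7 N upward, which I estimate means a spring force of 6 to 7 N. That is slightly above the nominal 6 N but within the reading noise.
- **Final position:** in the last top view the block's trough-side face is about 1 mm or less from the plate's trough edge. It is about 1.6 mm off mid-width, square to the plate, standing upright, and the gripper is well clear.
- **Disagreement between views:** the scene camera put the plate's start end 2–3 mm farther out than the top camera did. I split the difference by shifting the starting point 1.5 mm outward.

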